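Hang the drill bit rack back on its studs

TASK

The black drill bit rack has been taken down; hang it back on the rail above the row, on the two brass-headed studs of the dark steel hanger, wherever that has been slid to. Bring the stud heads through the keyholes in the rack's back plate, let the rack down and press it firmly, but without forcing it, past the rubber lips until it is fully home on both studs. Keep it upright so the bits stay in, leave the other things on the bench alone, and let go.

Things in the scene. Friction and masses are not known exactly. Their poses are not given: they have to be found in the camera images.
- rack: Black block 220 mm long (y), 40 deep (x), 45 high, 0.3 to 0.5 kg, with upright drill bits near both ends (more than 60 mm from its middle, up to 105 mm high). Behind it a steel back plate, 4 mm thick (x +20 to +24 mm), 220 long, 112 high, with two keyholes. Origin: centre of the block's underside, z up, +x out of the back plate (starts facing away from the robot)
- rack_grip (a point): Point to hold: in the black grip that rises from the middle of the rack, 28 mm wide along the rack's y (hold it across this), 18 mm thick in x, from 45 mm to its flat top 108 mm above the rack's underside. This point lies on its axis, 88 mm above the underside, straight above the rack's origin
- key_l (a point): Home point in the rack's +y keyhole: where the stud's neck rests at the slot's top end, mid plate; 22 mm to +x, 70 mm to +y, 95 mm above the rack's origin. A wide opening, 24 mm across, is centred 28 mm below it; from there sloped shoulders lead up into a slot 12 mm wide. 7 mm below the home point two sprung rubber lips narrow the slot to 6 mm
- key_r (a point): The same in the -y keyhole, 70 mm to -y. By its weight alone the rack, let down on the studs, stops on the lips 9 to 12 mm above home; pressing it down with about 8 to 18 N carries it past them until the slot ends rest on the necks
- rail: Pine rail board, fixed, 660 mm long (y), 22 thick, 180 to 260 mm above the bench; two posts behind its ends, 290 high. Its front is the plane x = 0 of this frame and looks to -x, to the robot. Origin on the bench under the middle of the front. Over its upper edge is clamped a dark steel hanger strip, 190 mm long, 3 mm thick, which does not slide under pushes below 30 N
- rail_mid (a point): Middle of the rail's front, 240 mm above the bench: the height of the two studs' axes. The studs stand on the hanger, 70 mm either side of its middle, which is not measured: within 40 mm of this point along the rail's y, to be found by sight or touch. Stud: neck 9 mm thick, 3 to 10 mm in front of this plane, then a brass head 18 mm across, to 16 mm in front
- jar: Glass jam jar of rivets with a red lid, 70 mm across, 108 mm high, standing in the row under the rail; leave alone. Origin under its centre
- case: White plastic bit case with snap lid, 80 x 115 x 42 mm, in the row; leave alone. Origin under its centre
- hexkeys: Chrome hex keys in a red holder, 34 x 96 mm, 122 mm high, in the row; leave alone. Origin under its centre
- mallet: Blue mallet lying down in the row, head 60 mm thick and 90 mm long along y, handle pointing away from the robot; leave alone. Origin under the head's centre
- tape: Yellow tape measure, 52 x 62 x 60 mm, at the left; leave alone
- oilcan: Green plastic oil bottle, 54 mm across, 150 mm high, at the right; leave alone
- mug: White mug with pencils, 76 mm across, 165 mm high, at the left; leave alone
- screwbox: Cardboard box of screws, 90 x 120 x 50 mm, at the right; leave alone
Mind the look-alikes: they are no part of the job. What is shaped like the rack but orange or white is not meant.

How it is judged:
At the end, for the whole second after the job is handed in: The rack hangs fully home on both studs: both home points of its keyholes are at the height of the stud axes within 4 mm and no more than 14 mm in front of the rail's face, the rack is upright within about 7 degrees and at rest (z of key_l in the frame of rail_mid between -0.004 and 0.004 m and x of key_l in the frame of rail_mid between -0.014 and 0.002 m and z of key_r in the frame of rail_mid between -0.004 and 0.004 m and x of key_r in the frame of rail_mid between -0.014 and 0.002 m and angle between rack's own z axis and vertical below 0.12 rad and linear speed of rack below 0.02 m/s); the robot touches nothing.
It fails at once if the rack is tipped more than about 30 degrees (angle between rack's own z axis and vertical above 0.52 rad).
It fails at once if the rack is forced against the rail, hanger and studs with more than 60 N (contact force between rack and rail above 60 N).
It fails at once if another thing on the bench is shoved or knocked (moved more than 30 mm) (distance of any of jar, case, hexkeys, mallet, tape, oilcan, mug, screwbox from where it was at the start of the episode above 0.03 m).
It also fails if it takes over 58 s, if anything falls off the work surface, if the arm or the gripper's body presses on something with over 40 N, if the wrist force passes 120 N, or if a joint passes its speed limit or range.

ROBOT

A 6-joint arm with a two-finger parallel gripper is mounted at the origin on the work surface. World frame = base frame: x ahead of the robot, y to its left, z up, the work surface at z = 0. Lengths are in m, angles in rad, forces in N, time in s.
With the tool pointing down it reaches from about 0.425 to 0.95 m from the base axis. Payload 3.5 kg.
Tool frame: the origin (TCP) lies on the centre line of the jaws, within the pads' length; the fingertips stand 19 mm ahead of it and the grasp point (between the pads) is the TCP; z points along the fingers, y is the line along which they close (so a half turn about z gives the same grasp; the last joint's range is limited). The gripper opens to 85 mm and grips with 20 to 120 N. Pads are 22 mm wide; open, the fingers measure 114 mm over their backs; the gripper's body (76 mm by 85 mm) begins 54 mm behind the grasp point. The pads swing forward as they close: fully open they stand 13 mm farther back than shut.
Start: joints at [-1.358, 0.286, 1.577, -0, 1.279, -0.15], TCP at [0.24, -0.631, 0.25] pointing down, gripper open.
Joint ranges: [-2.77, 2.77], [-0.9, 2.22], [0.21, 2.48], [-1.53, 4.67], [0.24, 2.81], [-2.84, 2.84]. Speed limits (rad/s): [2.79, 2.79, 3.14, 3.14, 3.14, 3.14].

INTERFACE

Orientations are given as a unit quaternion [x, y, z, w].
In Python, from plant import ctrl, imaging gives the robot as it stands. The module is installed in compiled form; this text tells all that it offers.
- The arm moves only by the shell command python3 -m handwheel 'ROWS' [OPENING] [FORCE]. ROWS is JSON, one flat list of numbers, 6 for each row, row after row: the shift along the world's x, y, z in units of 150 mm (1.0 is 150 mm), then the turn, a rotation vector about the world's x, y, z in units of 90 degrees (1.0 is 90 degrees). In form: [tx, ty, tz, rx, ry, rz, tx, ty, tz, rx, ry, rz, ...]. A call has 1 to 5 rows; each row shifts and turns the commanded pose from where the row before left it; what a row does not reach is not made up. A row lasts 1/12 s, in which the tool goes at most 41.7 mm and 7.16 degrees, less where a joint would pass 70% of its speed; a pose out of reach is approached as far as the arm can. A call with a number of a shift or a turn outside -1 to 1 is refused whole. A call with a gripper value outside its range is refused whole. OPENING is the opening, from 0 (shut) to 1 (fully open), set as the call begins (- or left out, the last holds). The fingers move at their own pace and stop on an object; FORCE is the grip in N (left out, the last holds). Time passes only in rows, so rows that do not move let the fingers close. It gives the time, the measured TCP pose, the force, the opening and the grip force at its end, in the units of the state.
- ctrl.get_state(): the state, without advancing time (a new reading comes with each control period).
- imaging.read_camera(name): name is "scene" or "side" or "wrist"; returns (picture, depth): 400x640x3 uint8, blue, green, red; 400x640 float32, m along the optical axis (not along the pixel's ray), 0 where there is no reading.
- imaging.get_calibration(name): a dict with "fovy" (degrees; the focal length in pixels is half the picture's height over the tangent of half this angle, whatever the lens; pixels are square), "cx", "cy" (the principal point, pixels), "R" (3x3) and "t" (3): a world point X has camera coordinates R X + t. Camera axes: x right, y down, z forward; pixel columns grow to the right and rows downward; lengths in m; the calibration is good to about 2 mm. A picture is of the moment at which its call begins: read the wrist's pose just before it. get_calibration takes no time and is no camera call; for the wrist camera it gives the pose at the moment of the call.
- ctrl.sign_off(): hands the job in; it is judged then, once.
The state is a dict: "time": time; "qpos": joint angles; "dq": joint speeds; "joint_efforts": joint torques, N m; "eef_pos": TCP position; "tcp_rot": TCP orientation; "contact_force": force on the tool from outside, world axes, zero at the start; "wrist_torque": the same for the moment, N m; "opening": opening from 0.0 (shut) to 1.0 (fully open); "finger_force": force on a finger pad.
Only numpy, scipy, OpenCV 4.12 (cv2) and the standard library are available. Lean on these libraries where they do the work, as an engineer would, in place of code of your own. Each camera call takes 0.05 s, during which the arm holds its last target. There are 200 camera calls.

## Working session

There is one attempt and no reset: what is moved stays moved. The work goes in short steps, Python scripts to look and compute and a shell command to move; the robot and the scene stay as the last step left them, time stands still between calls to the robot, and variables do not carry over. Pictures are saved under pics/ and viewed, at most 10 in all, crops included, and the job is handed in when it is done.

```bash
mkdir -p pics
cat > h.py <<'E'
import numpy as np, cv2
from plant import ctrl, imaging
def grab(n):
    c=imaging.get_calibration(n); p,d=imaging.read_camera(n)
    return p,d,c
def world(c,u,v,d):
    f=200/np.tan(np.radians(c["fovy"])/2)
    X=np.stack([(u-c["cx"])/f*d,(v-c["cy"])/f*d,d],-1)
    return (X-np.array(c["t"]))@np.array(c["R"])
def cloud(d,c):
    v,u=np.mgrid[0:400,0:640]; return world(c,u,v,d)
E
python3 - <<'E'
from h import *
for n in("scene","side"):
    p,d,c=grab(n); np.savez(f"{n}0.npz",p=p,d=d,**c); cv2.imwrite(f"pics/{n}0.png",p)
    print(n,c["fovy"],c["cx"],c["cy"],np.round(-np.array(c["R"]).T@c["t"],3),(d>0).mean())
print(ctrl.get_state())
E
```

```text
scene 56.07184915659952 323.44470488911776 198.55222218896662 [1.209 0.73  1.022] 0.99577734375
side 49.82006596528377 328.92525739422666 196.5938903199403 [0.252 1.118 0.839] 0.99598046875
{'time': 0.1, 'qpos': array([-1.35799465e+00,  2.87116520e-01,  1.57806122e+00, -5.33642831e-06,
        1.27860979e+00, -1.50011097e-01]), 'dq': array([-0.00069636, -0.00173227, -0.00379321,  0.00122269,  0.00010104,
       -0.00090642]), 'joint_efforts': array([ 5.87097529e-04, -4.07298553e+01, -2.93699294e+01, -1.49287343e-04,
        3.40238934e-03,  8.69939129e-06]), 'eef_pos': array([ 0.23945931, -0.63049015,  0.24904258]), 'tcp_rot': array([ 9.83590204e-01,  1.80413710e-01, -3.70018149e-05, -1.09681921e-03]), 'contact_force': array([ 0.00775472, -0.09050771, -1.00549241]), 'wrist_torque': array([ 0.03957882, -0.02149675,  0.00630112]), 'finger_force': 0.0, 'opening': 0.9988776913077881}
```

View pics/scene0.png

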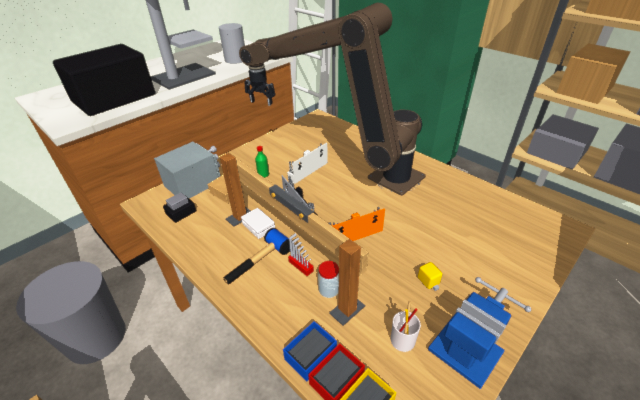

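View pics/side0.png

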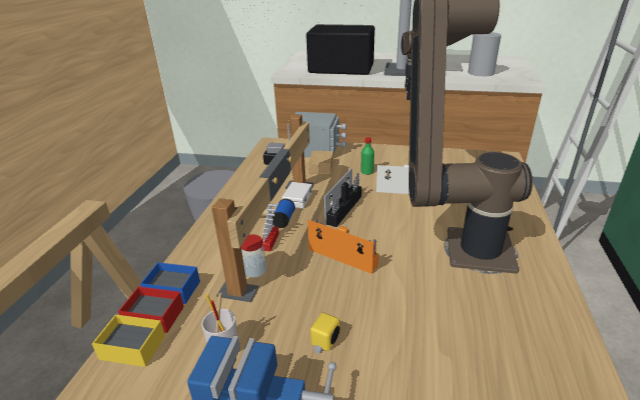

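Three candidates in the side view: black rack with steel plate (345,195), the orange one (343,247) and the white one (393,178). I choose the black one. Next I take one close crop and the measurements.

Run:
```python
from h import *
Z=np.load("side0.npz"); p,d=Z["p"],Z["d"]; c={k:Z[k] for k in("fovy","cx","cy","R","t")}
cv2.imwrite("pics/crop1.png",cv2.resize(p[115:275,210:410],(800,640))[:600])
W=cloud(d,c); S=np.load("scene0.npz"); Ws=cloud(S["d"],{k:S[k] for k in("fovy","cx","cy","R","t")})
for (u,v) in [(345,195),(345,185),(358,190),(335,210),(270,180),(300,145),(245,225),(285,165),(343,247)]: print((u,v),np.round(W[v,u],3))
# dark/grey low-saturation points in rack area
for nm,P,w in(("side",p,W),("scene",S["p"],Ws)):
    hsv=cv2.cvtColor(P,cv2.COLOR_BGR2HSV)
    m=(hsv[...,1]<70)&(hsv[...,2]<200)&(w[...,2]>.015)&(w[...,2]<.2)&(w[...,0]>.3)&(w[...,0]<.85)&(abs(w[...,1])<.35)
    n,l,st,ce=cv2.connectedComponentsWithStats(m.astype(np.uint8))
    for i in range(1,n):
        if st[i,4]>80:
            q=w[l==i]; r=cv2.minAreaRect((q[:,:2]*1000).astype(np.float32)); print(nm,st[i],r,q[:,2].max())
```

```text
(345, 195) [ 0.444 -0.148  0.066]
(345, 185) [ 0.444 -0.147  0.107]
(358, 190) [ 0.409 -0.23   0.042]
(335, 210) [ 0.467 -0.076  0.048]
(270, 180) [0.622 0.1   0.248]
(300, 145) [ 0.612 -0.212  0.216]
(245, 225) [0.635 0.28  0.216]
(285, 165) [ 0.615 -0.032  0.229]
(343, 247) [0.407 0.132 0.06 ]
side [270 165  21  36 118] ((619.4634399414062, 6.215087890625), (206.25013732910156, 5.199341773986816), 88.17793273925781) 0.1999333238015059
side [376 164  15  26 298] ((326.7110595703125, -320.005126953125), (50.115699768066406, 53.5956916809082), 6.186297416687012) 0.11241008834644665
side [ 324  168   37   56 1164] ((450.3857116699219, -157.30328369140625), (229.19715881347656, 48.58180236816406), 73.50345611572266) 0.1135989314806044
side [281 184  30  22 110] ((620.7488403320312, -173.54286193847656), (165.77304077148438, 70.51150512695312), 63.90851593017578) 0.06252917326295042
side [262 204  27  38 412] ((647.598388671875, 13.4007568359375), (75.69635772705078, 186.3596954345703), 13.926477432250977) 0.12145341118738401
side [241 248  25  26 499] ((643.4281616210938, 234.3413391113
[... 278 characters left out ...]
21875, -208.29505920410156), (318.7096862792969, 63.462860107421875), 65.91834259033203) 0.1167991238754014
scene [280 234  23  28 273] ((660.3197631835938, 9.753807067871094), (114.10284423828125, 49.61601257324219), 79.42889404296875) 0.12460988072063381
scene [233 260  20  17 144] ((813.57373046875, -58.412628173828125), (20.459260940551758, 72.41793823242188), 88.1532974243164) 0.041307239944274876
scene [318 273  21  23 261] ((678.763427734375, 212.10845947265625), (34.0960807800293, 64.86605834960938), 37.18293762207031) 0.09481533431888088
scene [304 329  27  25 330] ((827.623291015625, 313.89923095703125), (70.63985443115234, 44.1495475769043), 89.24789428710938) 0.036475089487102964
```

View pics/crop1.png

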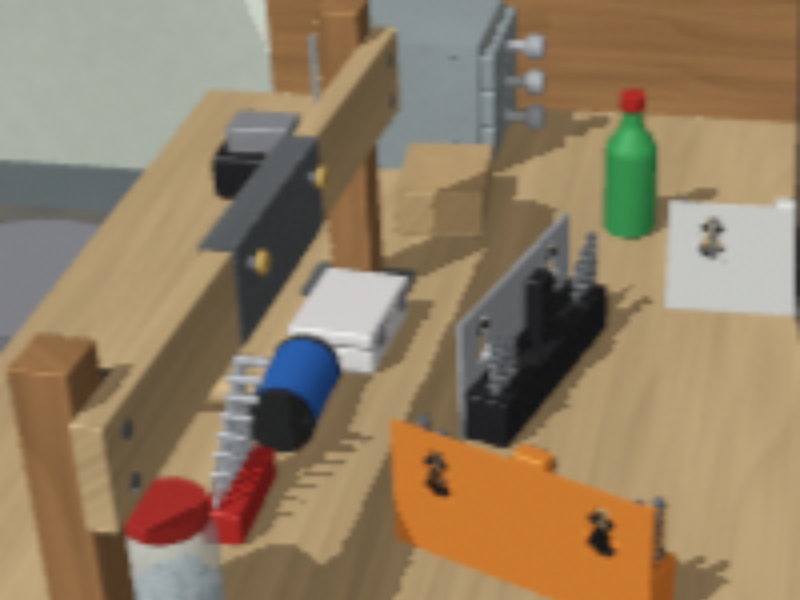

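The crop shows the black rack, its steel plate towards the rail and its grip at about (345,190) in the full picture; the brass studs are at about (275,180) and (290,159).

Run:
```python
from h import *
Z=np.load("side0.npz"); p,d=Z["p"],Z["d"]; c={k:Z[k] for k in("fovy","cx","cy","R","t")}; W=cloud(d,c)
S=np.load("scene0.npz"); cs={k:S[k] for k in c}; Ws=cloud(S["d"],cs)
def plane2(q):  # vertical plane x = a + b y, robust
    for k in range(6):
        a=np.polyfit(q[:,1],q[:,0],1); e=q[:,0]-np.polyval(a,q[:,1]); q=q[abs(e)<max(2*np.median(abs(e)),.0015)]
    return a,len(q),e.std()
hsv=cv2.cvtColor(p,cv2.COLOR_BGR2HSV)
wood=(hsv[...,1]>70)&(W[...,2]>.19)&(W[...,2]<.25)&(abs(W[...,1])<.34)&(W[...,0]>.59)&(W[...,0]<.66)
rail=plane2(W[wood]); print("rail",rail)
hang=(hsv[...,1]<110)&(hsv[...,2]<110)&(W[...,2]>.15)&(W[...,2]<.262)&(abs(W[...,1])<.2)&(W[...,0]>.59)&(W[...,0]<.66)
q=W[hang]; print("hanger",plane2(q),np.percentile(q[:,1],[0,1,50,99,100]),np.percentile(q[:,2],[1,99]))
ends=W[wood][:,1]; print("rail ends seen",ends.min(),ends.max())
br=(hsv[...,0]>14)&(hsv[...,0]<32)&(hsv[...,1]>120); br[:140]=0;br[200:]=0;br[:,:265]=0;br[:,298:]=0
br&=(cv2.dilate(hang.astype(np.uint8),np.ones((9,9)))>0)&(W[...,2]>.22)&(W[...,2]<.256)
n,l,st,ce=cv2.connectedComponentsWithStats(br.astype(np.uint8))
for i in range(1,n):
    if st[i,4]>3: q=W[l==i]; print("brass",st[i],ce[i],np.round(np.median(q,0),4))
a=rail[0]
# ray onto head plane
f=200/np.tan(np.radians(c["fovy"])/2)
# plate and grip
lo=(W[...,0]>.35)&(W[...,0]<.52)&(W[...,1]>-.29)&(W[...,1]<-.03)
pl=lo&(hsv[...,2]>75)&(hsv[...,1]<60)&(W[...,2]>.06)&(W[...,2]<.113); q=W[pl]
b=plane2(q); print("plate",b,np.percentile(q[:,1],[0,2,98,100]))
yaw=np.arctan(-b[0][0]); print("yaw",yaw, "rail yaw",np.arctan(-a[0]))
for nm,P,w in(("side",p,W),("scene",S["p"],Ws)):
    h=cv2.cvtColor(P,cv2.COLOR_BGR2HSV)
    m=(w[...,0]>.35)&(w[...,0]<.52)&(w[...,1]>-.3)&(w[...,1]<-.03)&(h[...,2]<75)
    R=np.array([[np.cos(yaw),-np.sin(yaw)],[np.sin(yaw),np.cos(yaw)]])
    q=w[m].copy(); q[:,:2]=q[:,:2]@R
    bl=q[(q[:,2]>.01)&(q[:,2]<.05)]; g=q[(q[:,2]>.062)&(q[:,2]<.112)]
    for s,t in(("block",bl),("grip",g)):
        if len(t): print(nm,s,len(t),np.round(np.percentile(t,[0,3,50,97,100],axis=0),4).tolist())
    print("R",R.tolist())
```

```text
rail (array([0.04612928, 0.62214001]), 930, np.float64(0.0006645821529135289))
hanger (array([0.0462103 , 0.62062825]), 885, np.float64(0.0015644869015444631)) [-0.19999778 -0.19240977  0.03052495  0.19557882  0.19970364] [0.18291096 0.26183081]
rail ends seen -0.32347764829406606 0.33332454439257303
brass [289 156   3   6  13] [290.07692308 158.69230769] [ 0.6043 -0.0525  0.238 ]
brass [274 178   3   6  13] [275.23076923 180.23076923] [0.611  0.0845 0.2393]
plate (array([0.28345476, 0.51506877]), 230, np.float64(0.0007720385177123574)) [-0.27219229 -0.2640642  -0.05542786 -0.04937016]
yaw -0.276209417760474 rail yaw -0.04609659751678086
side block 505 [[0.4523, -0.1355, 0.0101], [0.4538, -0.1242, 0.0114], [0.4604, -0.0014, 0.04], [0.4897, 0.0811, 0.0478], [0.4951, 0.086, 0.0499]]
side grip 113 [[0.4639, -0.1091, 0.0623], [0.4644, -0.0827, 0.0634], [0.4704, -0.0192, 0.0866], [0.4968, 0.0443, 0.1082], [0.4982, 0.0554, 0.1102]]
R [[0.962096080154537, 0.2727107122048468], [-0.2727107122048468, 0.962096080154537]]
scene block 1 [[0.4612, -0.1071, 0.0483], [0.4612, -0.1071, 0.0483], [0.4612, -0.1071, 0.0483], [0.4612, -0.1071, 0.0483], [0.4612, -0.1071, 0.0483]]
scene grip 37 [[0.4706, -0.0401, 0.072], [0.4708, -0.039, 0.0766], [0.48, -0.0228, 0.1025], [0.4873, -0.017, 0.1107], [0.4875, -0.0166, 0.1112]]
R [[0.962096080154537, 0.2727107122048468], [-0.2727107122048468, 0.962096080154537]]
```

```bash
python3 -m handwheel '[0.108,0.245,0,0,0,-0.0313,0.108,0.245,0,0,0,-0.0313,0.108,0.245,0,0,0,-0.0313,0.108,0.245,0,0,0,-0.0313,0.108,0.245,0,0,0,-0.0313]' 1 50; python3 -m handwheel '[0.108,0.245,0,0,0,-0.0313,0.108,0.245,0,0,0,-0.0313,0.108,0.245,0,0,0,-0.0313,0.108,0.245,0,0,0,-0.0313,0.108,0.245,0,0,0,-0.0313]'; python3 -m handwheel '[0.108,0.245,0,0,0,-0.0313,0.108,0.245,0,0,0,-0.0313,0.108,0.245,0,0,0,-0.0313,0,0,0,0,0,0,0,0,0,0,0,0]'
python3 - <<'E'
from h import *
p,d,c=grab("wrist"); cv2.imwrite("pics/w1.png",p); np.savez("w1.npz",p=p,d=d,**c); W=cloud(d,c)
print(-np.array(c["R"]).T@c["t"])
top=(abs(W[...,2]-.108)<.006)&(abs(W[...,0]-.45)<.08)&(abs(W[...,1]+.153)<.15)
n,l,st,ce=cv2.connectedComponentsWithStats(top.astype(np.uint8))
for i in range(1,n):
    if st[i,4]>60:
        q=W[l==i]; r=cv2.minAreaRect((q[:,:2]*1000).astype(np.float32)); print(st[i],r,p[l==i].mean(0).round())
E
```

```text
time: 0.52
eef_pos: [0.3208, -0.4453, 0.2496]
tcp_rot: [0.998, 0.057, -0.0, -0.001]
contact_force: [1.2, 0.1, 1.9]
opening: 0.997
finger_force: 0.0
time: 0.93
eef_pos: [0.4017, -0.2615, 0.2499]
tcp_rot: [0.998, -0.066, -0.0, -0.0]
contact_force: [0.7, 0.6, -0.1]
opening: 0.998
finger_force: 0.0
time: 1.35
eef_pos: [0.4505, -0.1511, 0.2499]
tcp_rot: [0.991, -0.135, -0.0, -0.0]
contact_force: [-0.2, -0.0, 0.2]
opening: 1.003
finger_force: 0.0
[ 0.52722567 -0.17343102  0.37385909]
[ 199  163  253    8 1727] ((469.40087890625, -166.85989379882812), (219.8502655029297, 4.687864303588867), 74.15699005126953) [113. 110. 108.]
[310 179  31  21 590] ((448.12060546875, -161.4955291748047), (27.333208084106445, 18.70831298828125), 74.3160171508789) [24. 22. 23.]
```

View pics/w1.png

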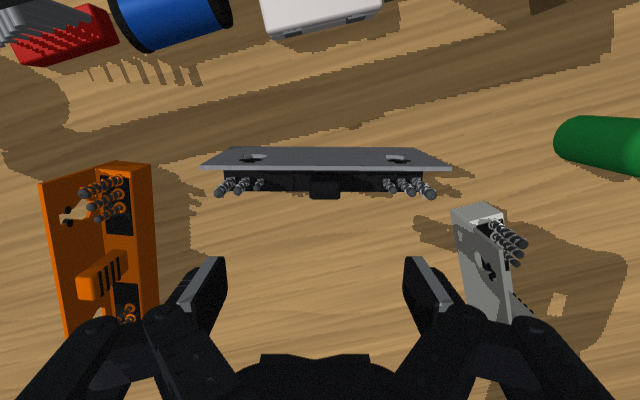

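The wrist view shows the black rack centred, grip top at (325,189), and its angle matches the tool's. The orange rack is on the left at (95,240) and the white one on the right at (490,260).

```bash
python3 -m handwheel '[-0.0153,-0.068,0,0,0,0,0,0,-0.27,0,0,0,0,0,-0.27,0,0,0,0,0,-0.2,0,0,0,0,0,0,0,0,0]' 0.65; python3 -m handwheel '[0,0,-0.17,0,0,0,0,0,-0.17,0,0,0,0,0,0,0,0,0]'; python3 -m handwheel '[0,0,0,0,0,0,0,0,0,0,0,0,0,0,0,0,0,0,0,0,0,0,0,0,0,0,0,0,0,0]' 0 60
```

```text
time: 1.82
eef_pos: [0.4428, -0.163, 0.1323]
tcp_rot: [0.99, -0.139, -0.007, -0.003]
contact_force: [-1.2, 0.5, -1.7]
opening: 0.649
finger_force: 0.0
time: 2.07
eef_pos: [0.4454, -0.1639, 0.0856]
tcp_rot: [0.99, -0.139, -0.003, -0.001]
contact_force: [-0.9, 1.0, -0.8]
opening: 0.654
finger_force: 0.0
time: 2.48
eef_pos: [0.4495, -0.1647, 0.091]
tcp_rot: [0.99, -0.138, 0.002, 0.001]
contact_force: [-1.0, -0.9, 6.5]
opening: 0.32
finger_force: 60.5
```

```bash
python3 -m handwheel '[0,0,0.1,0,0,0,0,0,0.25,0,0,0,0,0,0.25,0,0,0,0,0,0.25,0,0,0,0,0,0.25,0,0,0]'; python3 -m handwheel '[0,0,0.1,0,0,0,0.05,0.15,0.02,0,0,0.037,0.1,0.24,0,0,0,0.037,0.1,0.24,0,0,0,0.037,0.1,0.24,0,0,0,0.037]';  python3 -m handwheel '[0.1,0.2,0,0,0,0,0.1,0.14,0,0,0,0,0.02,0,0,0,0,0,0,0,0,0,0,0,0,0,0,0,0,0]'; python3 -m handwheel '[0,0,0,0,0,0,0,0,0,0,0,0,0,0,0,0,0,0]'
python3 - <<'E'
from h import *
p,d,c=grab("wrist"); cv2.imwrite("pics/w2.png",p); np.savez("w2.npz",p=p,d=d,**c); W=cloud(d,c); s=ctrl.get_state(); print(s["eef_pos"],s["tcp_rot"])
for n in("side","scene"):
    P,D,C=grab(n); np.savez(n+"2.npz",p=P,d=D,**C)
E
```

```text
time: 2.9
eef_pos: [0.4468, -0.1629, 0.2541]
tcp_rot: [0.991, -0.137, -0.001, -0.0]
contact_force: [0.5, -0.5, -5.1]
opening: 0.32
finger_force: 60.3
time: 3.32
eef_pos: [0.4999, -0.0317, 0.2708]
tcp_rot: [1.0, -0.021, -0.0, 0.0]
contact_force: [1.4, -1.0, -4.8]
opening: 0.316
finger_force: 60.7
time: 3.73
eef_pos: [0.5326, 0.0179, 0.2703]
tcp_rot: [1.0, -0.022, -0.001, 0.0]
contact_force: [0.2, -0.2, -3.9]
opening: 0.321
finger_force: 61.1
time: 3.98
eef_pos: [0.533, 0.0171, 0.2712]
tcp_rot: [1.0, -0.023, -0.0, 0.0]
contact_force: [-1.0, -0.8, -5.1]
opening: 0.317
finger_force: 61.1
[0.53307787 0.01722253 0.27134698] [ 9.99744230e-01 -2.26156541e-02 -2.02676567e-05  7.54152722e-05]
```

View pics/w2.png

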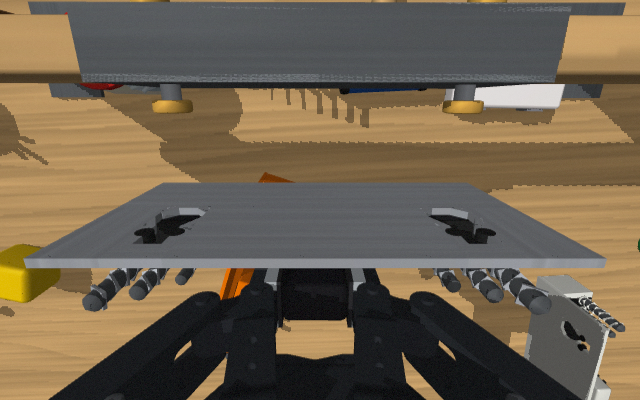

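The wrist view shows the stud heads at (172,106) and (463,106), and the plate's top edge running from (28,262) to (605,262). I measure the offsets.

```bash
cat > m.py <<'E'
from h import *
import sys
def meas(p,d,c):
    W=cloud(d,c); hsv=cv2.cvtColor(p,cv2.COLOR_BGR2HSV)
    br=(hsv[...,0]>14)&(hsv[...,0]<30)&(hsv[...,1]>150)&(abs(W[...,2]-.242)<.014)&(W[...,0]>.59)&(W[...,0]<.625)
    n,l,st,_=cv2.connectedComponentsWithStats(br.astype(np.uint8)); S=[]
    for i in range(1,n):
        if st[i,4]>60:
            q=W[l==i]; y=q[:,1]; S.append([q[:,0].min(),(y.min()+y.max())/2,q[:,2].max()]); print("stud",st[i],np.round([q[:,0].min(),q[:,0].max(),y.min(),y.max(),q[:,2].max()],4))
    return W,S
if __name__=="__main__":
    Z=np.load("w2.npz"); c={k:Z[k] for k in("fovy","cx","cy","R","t")}; p,d=Z["p"],Z["d"]
    W,S=meas(p,d,c)
    hsv=cv2.cvtColor(p,cv2.COLOR_BGR2HSV)
    m=(hsv[...,1]<60)&(W[...,0]>.53)&(W[...,0]<.575)&(W[...,2]>.17)&(W[...,2]<.31); m[:178]=0;m[270:]=0
    n,l,st,_=cv2.connectedComponentsWithStats(m.astype(np.uint8)); i=1+np.argmax(st[1:,4]); q=W[l==i]
    A=np.c_[q[:,1:],np.ones(len(q))]; k=np.ones(len(q),bool)
    for _ in range(6): s=np.linalg.lstsq(A[k],q[k,0],rcond=None)[0]; e=q[:,0]-A@s; k=abs(e)<.0012
    print("plate x=a*y+b*z+c",s,k.sum(),"yaw",-np.degrees(np.arctan(s[0])),"pitch deg",np.degrees(np.arctan(s[1])))
    q=q[k]; print("plate y range, z range",q[:,1].min(),q[:,1].max(),q[:,2].min(),q[:,2].max())
    t=q[q[:,2]>q[:,2].max()-.004]; print("top y",t[:,1].min(),t[:,1].max(), "roll: zmax left/right",q[q[:,1]>.09][:,2].max(),q[q[:,1]<-.06][:,2].max())
    # hanger top edge front
    t=np.array([.99894,.0])
    print("plate face x at y=.016 z=.24:",s@[.016,.24,1])
    h=(hsv[...,1]<60)&(abs(W[...,2]-.262)<.004)&(W[...,0]>.59); q=W[h]; print("hanger top y",np.percentile(q[:,1],[1,99]),"x",np.percentile(q[:,0],[1,99]),np.median(q[:,2]))
    if len(S)==2: S=np.array(S); print("spacing",np.linalg.norm(S[1,:2]-S[0,:2]),"mid",S.mean(0),"yaw",np.degrees(np.arctan2(-(S[0,0]-S[1,0]),S[0,1]-S[1,1])))
E
python3 m.py
```

```text
stud [152 100  41  14 496] [0.6089 0.6151 0.0719 0.0891 0.2507]
stud [443 101  41  13 498] [ 0.6023  0.6083 -0.0661 -0.0494  0.2505]
plate x=a*y+b*z+c [0.04550375 0.00301675 0.55367927] 33322 yaw -2.605375793109961 pitch deg 0.17284668673049372
plate y range, z range -0.09539202123587842 0.12562141965442708 0.18026226158433245 0.2947251517830795
top y -0.09495235465473839 0.12556372512843958 roll: zmax left/right 0.2939320146882107 0.2947140996120451
plate face x at y=.016 z=.24: 0.555131351488771
hanger top y [-0.0827713   0.10314967] x [0.61642723 0.6489967 ] 0.26336418277885854
spacing 0.1384006824025334 mid [0.60558837 0.01136656 0.25057799] yaw -2.7521621709843025
```

```bash
python3 -m handwheel '[0.1163,-0.0103,-0.05,0,0,0,0.1163,-0.0103,0,0,0,0,0,0,0,0,0,0,0,0,0,0,0,0,0,0,0,0,0,0]'
python3 - <<'E'
from m import *
p,d,c=grab("wrist"); cv2.imwrite("pics/w3.png",p); np.savez("w3.npz",p=p,d=d,**c)
print(ctrl.get_state()["eef_pos"])
W,S=meas(p,d,c); S=np.array(S); print(S.mean(0))
hsv=cv2.cvtColor(p,cv2.COLOR_BGR2HSV)
m=(hsv[...,1]<60)&(W[...,0]>.57)&(W[...,0]<.605)&(W[...,2]>.17)&(W[...,2]<.30)
m[270:]=0
n,l,st,_=cv2.connectedComponentsWithStats(m.astype(np.uint8)); i=1+np.argmax(st[1:,4]); q=W[l==i]; t=q[q[:,2]>np.percentile(q[:,2],99.5)-.004]
print(np.polyfit(q[:,1],q[:,0],1),t[:,1].min(),t[:,1].max(),t[:,2].max())
E
```

```text
time: 4.55
eef_pos: [0.5679, 0.0148, 0.2637]
tcp_rot: [1.0, -0.022, -0.0, -0.0]
contact_force: [0.5, 0.6, -5.1]
opening: 0.317
finger_force: 61.2
[0.56777256 0.01491577 0.26380981]
stud [155 172  39  18 512] [0.6092 0.6155 0.0722 0.0891 0.2506]
stud [438 172  40  19 513] [ 0.6027  0.6091 -0.0668 -0.0493  0.2505]
[0.605964   0.01128085 0.25055981]
[0.04285509 0.58883403] -0.09748718895039063 0.12362631045496608 0.2868446263389368
```

View pics/w3.png

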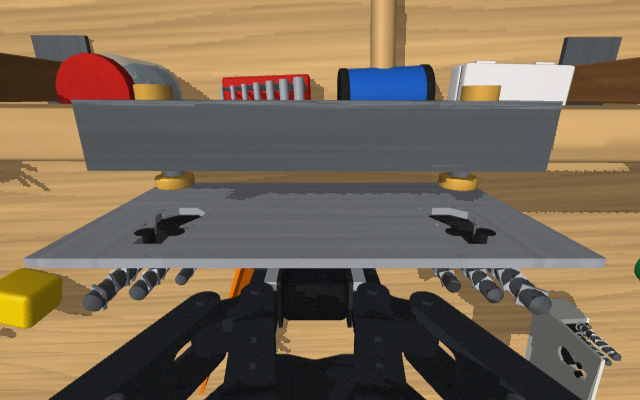

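The heads at (174,180) and (458,181) stand level with the openings, and the plate needs about 1 mm of side shift. I advance in steps.

```bash
python3 -m handwheel '[0.033,-0.0083,0,0,0,0,0.033,-0.0025,0,0,0,0,0.033,-0.0015,0,0,0,0,0.033,-0.0015,0,0,0,0,0,0,0,0,0,0]'; python3 -m handwheel '[0.026,-0.001,0,0,0,0,0.026,-0.001,0,0,0,0,0,0,0,0,0,0,0,0,0,0,0,0]'
```

```text
time: 5.02
eef_pos: [0.5891, 0.0127, 0.2639]
tcp_rot: [1.0, -0.022, 0.0, 0.0]
contact_force: [-0.2, 0.3, -4.3]
opening: 0.321
finger_force: 61.1
time: 5.35
eef_pos: [0.5958, 0.0126, 0.2636]
tcp_rot: [1.0, -0.022, -0.0, -0.0]
contact_force: [-0.7, -0.4, -4.5]
opening: 0.322
finger_force: 61.1
```

```bash
python3 -m handwheel '[0,0,-0.02,0,0,0,0,0,-0.02,0,0,0,0,0,-0.02,0,0,0,0,0,-0.02,0,0,0,0,0,0,0,0,0]'; python3 -m handwheel '[0,0,-0.013,0,0,0,0,0,-0.013,0,0,0,0,0,0,0,0,0,0,0,0,0,0,0]'
python3 -c "
from h import *
s=ctrl.get_state();print(s['contact_force'],s['wrist_torque'])"
```

```text
time: 5.77
eef_pos: [0.5956, 0.0126, 0.2506]
tcp_rot: [1.0, -0.022, -0.001, -0.0]
contact_force: [-0.4, 0.2, -5.3]
opening: 0.317
finger_force: 61.1
time: 6.1
eef_pos: [0.5959, 0.0128, 0.2479]
tcp_rot: [1.0, -0.022, 0.0, -0.0]
contact_force: [-1.2, 0.8, -3.7]
opening: 0.317
finger_force: 61.3
[-1.21584828  0.78547005 -3.69726752] [ 0.14786396  0.16556468 -0.14956722]
```

Lips should start about here. I press down in small steps.

```bash
for i in 1 2; do python3 -m handwheel '[0,0,-0.01,0,0,0,0,0,-0.01,0,0,0,0,0,0,0,0,0]' | grep -E 'pos|contact'; done;  python3 -m handwheel '[0,0,-0.01,0,0,0,0,0,-0.01,0,0,0,0,0,0,0,0,0]'
```

```text
eef_pos: [0.596, 0.0128, 0.2475]
contact_force: [-7.1, 2.7, 4.5]
eef_pos: [0.5961, 0.0128, 0.2471]
contact_force: [-9.4, 2.2, 12.1]
time: 6.85
eef_pos: [0.5962, 0.0127, 0.2463]
tcp_rot: [1.0, -0.022, 0.001, 0.0]
contact_force: [-14.8, 2.3, 18.8]
opening: 0.323
finger_force: 64.3
```

```bash
python3 -m handwheel '[-0.02,0,0,0,0,0,0,0,0,0,0,0,0,0,0,0,0,0]'; python3 -m handwheel '[0,0,-0.01,0,0,0,0,0,0,0,0,0,0,0,0,0,0,0]' | grep -E 'pos|contact|rot';python3 -c "
from h import *
s=ctrl.get_state();print(s['contact_force'],s['wrist_torque'])"
```

```text
time: 7.1
eef_pos: [0.5958, 0.0126, 0.246]
tcp_rot: [1.0, -0.022, 0.006, 0.0]
contact_force: [-3.9, 1.6, 14.1]
opening: 0.319
finger_force: 63.4
eef_pos: [0.5959, 0.0126, 0.2443]
tcp_rot: [1.0, -0.022, 0.006, 0.0]
contact_force: [-3.8, 3.2, 13.0]
[-3.835266    3.22010054 13.01191112] [ 0.2278888   0.43785667 -0.25639945]
```

```bash
for i in 1 2; do python3 -m handwheel '[0,0,-0.01,0,0,0,0,0,-0.005,0,0,0,0,0,0,0,0,0]' | grep -E 'pos|contact|rot'; done
```

```text
eef_pos: [0.5943, 0.0127, 0.2371]
tcp_rot: [1.0, -0.022, 0.003, 0.0]
contact_force: [-0.2, 0.5, -5.3]
eef_pos: [0.5941, 0.0125, 0.2355]
tcp_rot: [1.0, -0.022, 0.002, 0.0]
contact_force: [-2.1, 2.4, 7.1]
```

```bash
python3 -m handwheel '[0,0,-0.015,0,0,0,0,0,0,0,0,0,0,0,0,0,0,0]' | grep -E 'pos|contact|rot';  python3 -m handwheel '[0,0,-0.01,0,0,0,0,0,0,0,0,0,0,0,0,0,0,0]' | grep -E 'pos|contact|rot'
```

```text
eef_pos: [0.5942, 0.0125, 0.2353]
tcp_rot: [1.0, -0.022, 0.002, 0.0]
contact_force: [-6.7, 1.9, 13.4]
eef_pos: [0.5943, 0.0125, 0.2352]
tcp_rot: [1.0, -0.022, 0.003, 0.0]
contact_force: [-8.4, 1.4, 15.7]
```

It has reached a hard stop at the home height. I unload the arm, let go and look.

```bash
python3 -m handwheel '[0,0,0.02,0,0,0,0,0,0,0,0,0,0,0,0,0,0,0]' | grep -E 'pos|contact|rot';  python3 -m handwheel '[0,0,0,0,0,0,0,0,0,0,0,0,0,0,0,0,0,0,0,0,0,0,0,0,0,0,0,0,0,0]' 0.65; python3 -m handwheel '[0,0,0.1,0,0,0,0,0,0.2,0,0,0,0,0,0.25,0,0,0,-0.1,0,0.25,0,0,0,-0.2,0,0,0,0,0]';python3 -m handwheel '[-0.2,0,0,0,0,0,-0.2,0,0,0,0,0,0,0,0,0,0,0,0,0,0,0,0,0]'
python3 - <<'E'
from h import *
p,d,c=grab("wrist"); W=cloud(d,c); P,D,C=grab("side")
cv2.imwrite("pics/end.png",np.vstack([p[:,:],P[110:280,180:420].repeat(2,0).repeat(2,1)[:200,:].copy() if 0 else cv2.resize(P[130:240,200:376],(640,400))])[:800:2,::2][:600])
hsv=cv2.cvtColor(p,cv2.COLOR_BGR2HSV)
m=(hsv[...,1]<60)&(W[...,0]>.597)&(W[...,0]<.625)&(W[...,2]>.246)&(W[...,2]<.27)
for n,s in(("left",(W[...,1]>.06)),("right",W[...,1]<-.04)):
    q=W[m&s]; print(n,len(q),np.percentile(q[:,0],[2,50,98]),np.percentile(q[:,2],[2,50,98]))
print(ctrl.get_state()["contact_force"])
E
```

```text
eef_pos: [0.5942, 0.0125, 0.2354]
tcp_rot: [1.0, -0.022, 0.002, 0.0]
contact_force: [-2.9, 2.3, 9.7]
time: 9.02
eef_pos: [0.5926, 0.0124, 0.2313]
tcp_rot: [1.0, -0.022, -0.001, 0.0]
contact_force: [0.6, 0.5, 0.3]
opening: 0.651
finger_force: 0.0
time: 9.43
eef_pos: [0.5516, 0.0118, 0.3613]
tcp_rot: [1.0, -0.022, 0.008, 0.001]
contact_force: [-0.1, 0.3, 2.3]
opening: 0.649
finger_force: 0.0
time: 9.77
eef_pos: [0.487, 0.0126, 0.3522]
tcp_rot: [1.0, -0.022, 0.001, 0.0]
contact_force: [0.3, -0.8, 0.2]
opening: 0.644
finger_force: 0.0
left 1909 [0.61448749 0.62016461 0.62480993] [0.2466371  0.25711645 0.26420456]
right 2100 [0.60657963 0.61465112 0.62004602] [0.246943   0.25754762 0.26453944]
[0.27347857 0.27279527 0.08356996]
```

View pics/end.png

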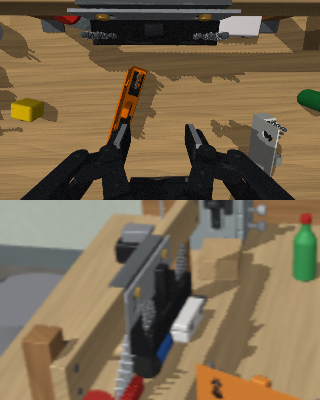

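The picture shows the rack hanging upright on both heads, clear of the gripper. One numeric check of the plate's top height on both sides follows.

Run:
```python
from h import *
for n in("wrist","side"):
    p,d,c=grab(n); W=cloud(d,c); r=(W[...,0]-.0461*W[...,1]-.6221)*.99894
    for s,lo,hi in(("L",.075,.118),("mid",-.02,.04),("R",-.09,-.05)):
        m=(r>-.0115)&(r<-.004)&(W[...,1]>lo)&(W[...,1]<hi)&(W[...,2]>.19)&(W[...,2]<.275); q=W[m]
        if len(q)>5: print(n,s,len(q),"ztop",np.percentile(q[:,2],[90,95,99]).round(4),"r",np.percentile(r[m],[10,50,90]).round(4))
```

```text
wrist L 1172 ztop [0.2576 0.2581 0.259 ] r [-0.0106 -0.0095 -0.0073]
wrist mid 2075 ztop [0.2576 0.2581 0.2623] r [-0.0109 -0.0096 -0.0075]
wrist R 1153 ztop [0.2579 0.2585 0.2628] r [-0.0112 -0.0098 -0.0041]
side L 101 ztop [0.2555 0.2565 0.2604] r [-0.0103 -0.0085 -0.0066]
side mid 118 ztop [0.2544 0.2553 0.2569] r [-0.0103 -0.0087 -0.0073]
side R 44 ztop [0.2563 0.2571 0.258 ] r [-0.011  -0.0096 -0.0074]
```

The plate top is at 0.257–0.258 m on both sides, against an expected 0.257, so the rack is home and I hand in.

```bash
python3 -c "
from plant import ctrl
print(ctrl.sign_off())"
```

```text
the job is handed in; nothing more can be done
None
```

The black rack hangs on both hanger studs, pressed past the lips to a hard stop, with its plate top level and within about 2 mm of the home height on both sides; the gripper has let go and backed clear, and the job is handed in (no verdict was returned).

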